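Shut a battery pack into its bench cradle with a tuck-under cover

ROBOT

A 6-joint arm with a two-finger parallel gripper is mounted at the origin on the work surface. World frame = base frame: x ahead of the robot, y to its left, z up, the work surface at z = 0. Lengths are in m, angles in rad, forces in N, time in s.
With the tool pointing down it reaches from about 0.35 to 0.775 m from the base axis. Payload 5.5 kg.
Tool frame: the origin (TCP) lies between the finger pads; the fingertips stand 22 mm ahead of it and the grasp point (between the pads) lies 3 mm ahead of it (env.finger_overhang is the distance from the TCP to the fingertips, in m); y points along the fingers, x is the direction in which the jaws open and shut, and the axes are right-handed (so a half turn about y gives the same grasp; the last joint's range is limited). The gripper opens to 85 mm and grips with 20 to 120 N. Pads are 22 mm wide; open, the fingers measure 114 mm over their backs; the gripper's body (76 mm by 85 mm) begins 54 mm behind the grasp point. The pads swing forward as they close: fully open they stand 13 mm farther back than shut.
Start: joints at [0.963, 0.313, 0.046, 1.304, 0, 1.431], TCP at [0.259, 0.513, 0.222] pointing down, gripper open.
Joint ranges: [-2.76, 2.76], [-0.86, 1.69], [-1.03, 1.26], [-2.2, 2.34], [-1.47, 1.5], [-3.14, 3.14]. Speed limits (rad/s): [2.57, 2.57, 3.14, 3.14, 3.14, 3.14].

INTERFACE

Orientations are given as a unit quaternion [w, x, y, z].
In Python, from workcell import monitor, cams, job, env gives the robot as it stands.
- The arm moves only by the tool drive_tool, never from a script. Its argument "plan" is text: rows parted by semicolons, each of 7 numbers parted by spaces: the opening, from -1 (shut) to 1 (fully open), then the shift along the tool's x, y, z in mm, then the turn, a rotation vector about the tool's x, y, z in degrees. In form: gripper x y z rx ry rz; .... A call has 1 to 8 rows; each row shifts and turns the pose as measured when the row begins, along the tool's axes as they then stand; what a row does not reach is not made up. A row lasts 1/8 s, in which the tool goes at most 62.5 mm and 10.7 degrees, less where a joint would pass 70% of its speed; a pose out of reach is approached as far as the arm can. A call is refused whole if a number of a shift passes 62.5 or a number of a turn 10.7, either way. A call with a gripper value outside its range is refused whole. The fingers move at their own pace and stop on an object; "grip_force" is the grip in N (left out, the last holds). Time passes only in rows, so rows that do not move let the fingers close. It gives the time, the measured TCP pose, the force and the opening at its end, in the units of the state.
- monitor.get_state(): the state, without advancing time (a new reading comes with each control period).
- cams.read_camera(name): name is "scene" or "side" or "wrist"; returns (picture, depth): 420x560x3 uint8, red, green, blue; 420x560 float32, m along the optical axis (not along the pixel's ray), 0 where there is no reading.
- cams.calibration(name): a dict with "fx", "fy", "cx", "cy" (pixels), "R" (3x3) and "t" (3): a world point X has camera coordinates R X + t. Camera axes: x right, y down, z forward; pixel columns grow to the right and rows downward; lengths in m; the calibration is good to about 2 mm. A picture is of the moment at which its call begins: read the wrist's pose just before it. calibration takes no time and is no camera call; for the wrist camera it gives the pose at the moment of the call.
- job.hand_in(): hands the job in, once; it reports no verdict.
The state is a dict: "clock": time; "joint_pos": joint angles; "qvel": joint speeds; "tau": joint torques, N m; "tcp_pos": TCP position; "orientation": TCP orientation; "wrist_force": force on the tool from outside, world axes, zero at the start; "ft_torque": the same for the moment, N m; "finger_gap": finger opening in m.
Only numpy, scipy, OpenCV 4.12 (cv2) and the standard library are available. Lean on these libraries where they do the work, as an engineer would, in place of code of your own. Each camera call takes 0.05 s, during which the arm holds its last target.

TASK

Push the battery pack that sticks out of the cradle fully home into its bay, then fold the hinged cover over it and push the cover along so that its free edge is tucked well beneath the retaining lip and stays shut by itself. Use only the fingertips to push and press: do not pick up the pack, and leave the other things on the bench where they are.

Things in the scene. Friction and masses are not known exactly. Their poses are not given: they have to be found in the camera images.
- cradle: grey plastic battery cradle fixed to the bench, 163 x 108 mm, side walls 48 mm high; origin on the bench under the middle of the bay. Its x axis runs along the bay from the open end (x = -55 mm) to the stop wall, y from the hinge side to the lip side, z up; yaw within 0.45 rad of the robot's. Bay 80 mm wide (y -40 to 40), floor 8 mm above the bench.
- stop (a point): the middle of the stop wall's face at the inner end of the bay (cradle frame: 53, 0, 28 mm). The wall is 58 mm high; a hump 62 mm high behind it reaches to x = 108 mm.
- pack: black battery pack, loose, 110 (x) x 76 (y) x 40 (z) mm, about 0.5 kg, lying in the bay, its outer end sticking out of the open end; origin at the centre of its underside, axes as the cradle's. Home, its origin is at x = -2 mm in the cradle's frame and its outer end at x = -57 mm; it starts 26 to 40 mm short of that. Friction on the floor up to 8 N.
- hinge_axis (a point): the middle of the cover's hinge line on the -y wall of the cradle, 52.5 mm above the bench (cradle frame: -21, -44, 52.5 mm); the line runs along the cradle's x. Axes parallel to the cradle's.
- lip_edge (a point): the middle of the free edge of the fixed retaining lip, a ledge 80 mm long along x on the +y wall, overhanging the bay (cradle frame: -15, 35, 58.5 mm). The lip is 4 mm thick, underside 56.5 mm and top 60.5 mm above the bench, and reaches from y = 35 mm back to a riser at y = 48 mm.
- cover_edge (a point): the middle of the free edge of the aluminium cover leaf, 74 mm from the hinge line (90 mm when slid out). The leaf is 92 mm wide along the hinge (cradle x -67 to 25 mm) and 3 mm thick. Its y axis points away from the hinge in the leaf's plane, z out of its outer face (up when folded over).
- rib (a point): the middle of the top of the finger rib on the leaf's outer face (upper face when folded over): 60 mm long along x, 6 mm thick, 10 mm high, its hinge-side face 52 mm from the hinge line (68 mm when slid out). Between hinge and rib the leaf is plain but for two screw heads under 2 mm high near the hinge. Axes as cover_edge's.
- keeper (a point): the tip of a keeper tab on the leaf's inner face, 30 mm wide, 15 mm deep, 3 mm thick, at cradle x = -67 to -64 mm. Folded over, it drops 7 mm outside the outer end of a pack that is home; on a pack that is not home it lands on top, and the cover cannot go flat.
- cover_fold (a joint): angle of the cover about its hinge, rad: 0 flat over the bay (leaf's top face 54 mm above the bench, goes no lower), 1.57 upright, at the start about 2.0 to 2.5, leaning out to the cradle's -y side. A weak spring opens it (0.15 N m near 0; some 4 N at the rib presses it flat): it springs up unless held or caught under the lip. Far open, it stays about where it is left.
- cover_slide (a joint): how far the leaf has slid out of its slotted hinge, in its own plane away from the hinge, m: 0 fully in (as at the start), 0.016 fully out. About 2.5 N of friction; stays where left; can be pushed back. Flat and at 0, the leaf's edge is 5 mm short of the lip's edge; fully out it is 11 mm beneath the lip, with 2.5 mm of play. Slid out before it is flat, the edge fouls the lip.
- spare_pack: a second battery pack of the same shape (110 x 76 x 40 mm), lying flat on the bench beside the cradle; bystander
- screwdriver: a screwdriver 190 mm long lying on the bench on the hinge side of the cradle, under 35 mm high; bystander
- tape_roll: a black ring-shaped roll of tape, 68 mm across, 19 mm high, on the bench behind the cradle; bystander
- coupling: a short steel conduit tube standing upright, 28 mm across, 50 mm high, behind the cradle; bystander
- wood_block: a wooden block 100 x 60 x 45 mm, on the left of the bench; bystander
- junction_box: a round white conduit box 66 mm across, 30 mm high, with two stub spouts, on the left of the bench; bystander
- can: a closed tin 70 mm across, 85 mm high, on the right of the bench; bystander
There are look-alikes about, which are no part of the job. Leave any orange look-alike of the pack alone.

How it is judged:
On the way, in this order (a step that is already met when the one before it is completed fails the run):
1. the pack is home against the stop, with the cover still open (x of pack in the frame of cradle above -0.005 m and z of pack in the frame of cradle below 0.012 m and value of joint cover_fold above 1 rad), for 0.1 s.
2. the cover is folded flat over the pack (value of joint cover_fold below 0.1 rad).
3. the cover's edge is beneath the lip (value of joint cover_fold below 0.065 rad and value of joint cover_slide above 0.011 m), for 0.2 s.
At the end, for the whole second after the job is handed in: The pack lies on the bay floor within 3 mm of the stop; the cover is shut (under 0.065 rad) and slid out at least 11 of its 16 mm, so that its edge lies at least 6 mm beneath the lip and stays there with nothing touching it (all of step 3 and x of pack in the frame of cradle above -0.005 m and z of pack in the frame of cradle below 0.012 m and linear speed of pack below 0.02 m/s).
It fails at once if the pack is lifted off the bay floor (by over 12 mm) (z of pack in the frame of cradle above 0.02 m).
It fails at once if another thing on the bench is shifted or lifted by over 30 mm (distance of any of spare_pack, screwdriver, tape_roll, coupling, wood_block, junction_box, can from where it was at the start of the episode above 0.03 m).
It also fails if it takes over 53 s, if anything falls off the work surface, if the arm or the gripper's body presses on something with over 40 N, if the wrist force passes 120 N, or if a joint passes its speed limit or range.

## Working session

There is one attempt and no reset: what is moved stays moved. The work goes in short steps, Python scripts to look and compute and a tool call to move; the robot and the scene stay as the last step left them, time stands still between calls to the robot, and variables do not carry over. Pictures are saved under pics/ and viewed, and the job is handed in when it is done.

Besides the shell and the picture viewer there is one more tool, called in YAML: its name, and indented under it one key for each argument. drive_tool: Moves the arm, as the interface text tells. Its arguments: {"type":"object","properties":{"plan":{"type":"string"},"grip_force":{"type":"number"}},"required":["plan"]}

```bash
ls; mkdir -p pics
python3 - <<'E'
from workcell import monitor,cams,job,env
import cv2,numpy as np
s=monitor.get_state()
for k,v in s.items(): print(k,np.round(v,4))
for n in ["scene","side","wrist"]:
    c=cams.calibration(n)
    p,d=cams.read_camera(n)
    cv2.imwrite(f"pics/{n}0.png",p[:,:,::-1]); np.savez(f"pics/{n}0.npz",p=p,d=d,**c)
    print(n,{k:np.round(v,3).tolist() for k,v in c.items()})
E
```

```text
pics
clock 0.0
joint_pos [0.9634 0.314  0.045  1.3036 0.     1.4312]
qvel [-0.0013 -0.0006  0.0003  0.0017 -0.0004  0.001 ]
tau [-3.00000e-04 -4.80626e+01  2.98535e+01  1.94000e-02 -2.00000e-04
 -0.00000e+00]
tcp_pos [0.259  0.5128 0.2209]
orientation [-0.602   0.6025  0.3699 -0.3711]
wrist_force [-0.5425  0.5932 -0.1315]
ft_torque [ 0.0062 -0.0557 -0.0032]
finger_gap 0.0853
scene {'fx': 402.739, 'fy': 402.739, 'cx': 279.613, 'cy': 210.304, 'R': [[0.659, 0.752, -0.015], [0.404, -0.371, -0.836], [-0.634, 0.545, -0.548]], 't': [-0.346, -0.184, 1.668]}
side {'fx': 447.049, 'fy': 447.049, 'cx': 285.021, 'cy': 208.831, 'R': [[0.952, -0.306, -0.014], [-0.245, -0.736, -0.631], [0.183, 0.604, -0.776]], 't': [-0.549, 0.195, 1.362]}
wrist {'fx': 314.361, 'fy': 314.361, 'cx': 279.503, 'cy': 214.268, 'R': [[0.45, 0.893, -0.002], [0.848, -0.427, 0.314], [0.279, -0.143, -0.95]], 't': [-0.575, -0.041, 0.38]}
```

View pics/scene0.png

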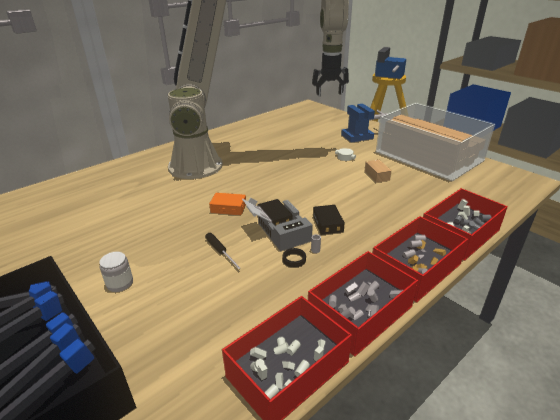

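View pics/side0.png

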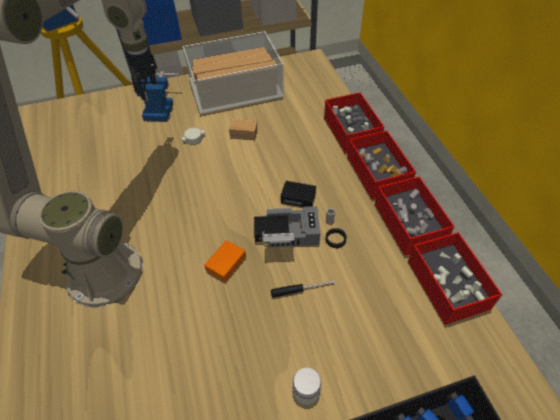

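View pics/wrist0.png

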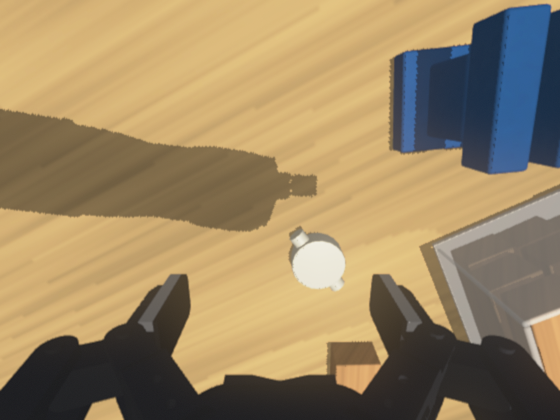

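```bash
cat > h.py <<'E'
import numpy as np,cv2
from scipy.spatial.transform import Rotation as Rn
def cloud(z):
    d=z['d'];h,w=d.shape
    u,v=np.meshgrid(np.arange(w),np.arange(h))
    X=np.stack([(u-z['cx'])/z['fx']*d,(v-z['cy'])/z['fy']*d,d],-1)
    return (X-z['t'])@z['R']
def Rtool(q): return Rn.from_quat([q[1],q[2],q[3],q[0]]).as_matrix()
def grab(n,name):
    from workcell import cams
    c=cams.calibration(n);p,d=cams.read_camera(n)
    cv2.imwrite(f"pics/{name}.png",p[:,:,::-1]); np.savez(f"pics/{name}.npz",p=p,d=d,**c)
    return dict(p=p,d=d,**c)
def proj(z,X):
    c=z['R']@np.asarray(X)+z['t']; return [z['fx']*c[0]/c[2]+z['cx'],z['fy']*c[1]/c[2]+z['cy']]
E
python3 - <<'E'
from h import *
from workcell import monitor
print(Rtool(monitor.get_state()['orientation']).round(3))
a=[]
for n,(r0,r1,c0,c1) in dict(scene=(170,290,180,370),side=(160,310,190,370)).items():
    z=np.load(f'pics/{n}0.npz'); im=cv2.imread(f'pics/{n}0.png')[r0:r1,c0:c1]
    cv2.imwrite(f'pics/{n}0c.png',cv2.resize(im,None,fx=4,fy=4,interpolation=cv2.INTER_CUBIC))
    C=cloud(z)[r0:r1,c0:c1]
    print(n, 'table z',np.median(C[...,2]), C.shape)
    # height map
    P=C.reshape(-1,3); a.append((P,im.reshape(-1,3)))
    print(P.min(0),P.max(0))
P=np.vstack([x[0] for x in a]);K=np.vstack([x[1] for x in a])
lo=np.array([.40,-.25]);N=400;s=1000.
img=np.zeros((N,N,3),np.uint8);zb=np.full((N,N),-1.)
ij=((P[:,:2]-lo)*s).astype(int)
ok=((ij>=0)&(ij<N)).all(1)
for (i,j),zz,c in zip(ij[ok],P[ok,2],K[ok]):
    if zz>zb[i,j]: zb[i,j]=zz
np.save('pics/zb.npy',zb)
hm=np.clip(zb*255/0.12,0,255).astype(np.uint8); hm=cv2.dilate(hm,np.ones((3,3)))
cv2.imwrite('pics/hm.png',cv2.resize(cv2.applyColorMap(hm[::-1,::-1],cv2.COLORMAP_JET),(600,600)))
E
```

```text
[[ 0.451 -0.001 -0.893]
 [ 0.893 -0.001  0.451]
 [-0.001 -1.     0.   ]]
scene table z 0.0007599547592717942 (120, 190, 3)
[ 0.0320628  -0.71784624 -0.00603869] [1.36045429 0.47650097 0.75522427]
side table z 0.0034814653307821547 (150, 180, 3)
[ 0.22665964 -0.84716118 -0.00738645] [0.9347436  0.39641811 1.17156905]
```

View pics/scene0c.png

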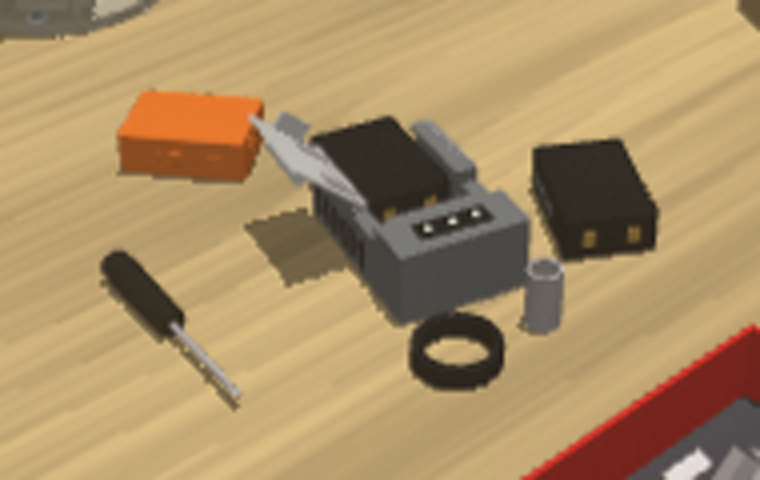

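View pics/side0c.png

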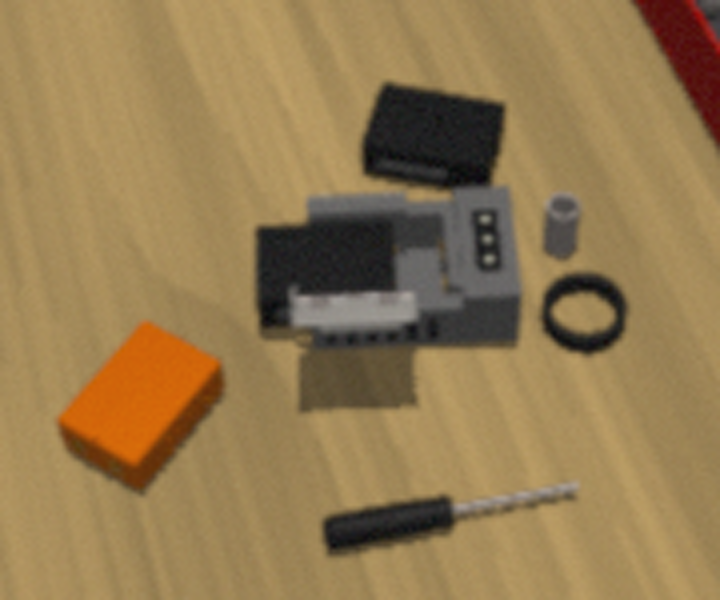

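View pics/hm.png

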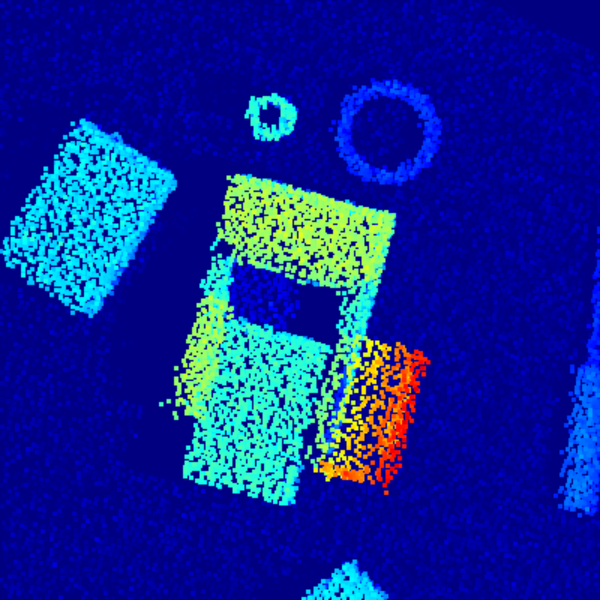

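Run:
```python
from h import *
for n in ['scene','side']:
    z=np.load(f'pics/{n}0.npz');P=cloud(z).reshape(-1,3)
    R0=(P[:,0]>.4)&(P[:,0]<.8)&(abs(P[:,1]+.05)<.2)
    def rect(m,nm):
        Q=P[R0&m][:,:2]
        # drop isolated
        r=cv2.minAreaRect((Q*1000).astype(np.float32)); print(n,nm,len(Q),np.round(r[0],1),np.round(r[1],1),round(r[2],2)); return Q
    x,y,zz=P.T
    for nm,m in dict(hump=(zz>.0585)&(zz<.066)&(x>.60+ .0)&(abs(y+.05)<.08), pack=(zz>.044)&(zz<.052)&(x<.60)&(x>.45)&(y<0.02)&(y>-.06)).items(): 
        Q=rect(m,nm)
        cols=z['p'].reshape(-1,3)[R0&m]
        print(Q.min(0),Q.max(0),cols.mean(0))
```

```text
scene hump 362 [643.3 -54.1] [108.2  56.2] 75.64
[ 0.60951147 -0.11174933] [0.68017072 0.00136739] [103.21270718 101.48618785  97.17955801]
scene pack 428 [531.6 -20.4] [ 77.2 129.7] 85.23
[ 0.46478312 -0.05931956] [0.5994019  0.01947327] [53.04439252 47.40654206 39.78504673]
side hump 345 [631.4 -48.5] [112.5  83.7] 77.97
[ 0.60089682 -0.10933563] [0.68267526 0.00933858] [95.01449275 92.33913043 89.        ]
side pack 494 [531.8 -16.7] [ 77.1 124.1] 79.05
[ 0.46459887 -0.05818077] [0.59889048 0.01990021] [37.48987854 36.89676113 36.451417  ]
```

Run:
```python
from h import *
yaw=np.deg2rad(-14.36);c,s=np.cos(yaw),np.sin(yaw);O=np.array([.5653,-.0341])
for n in ['scene','side']:
    z=np.load(f'pics/{n}0.npz');P=cloud(z).reshape(-1,3);K=z['p'].reshape(-1,3)
    d=P[:,:2]-O; X=np.c_[d@[c,s],d@[-s,c],P[:,2]]*1000; x,y,h=X.T
    def edge(nm,m,ax):
        q=X[m][:,ax]; print(n,nm,len(q),'p1,p50,p99',np.round(np.percentile(q,[0,1,50,99,100]),1))
    b=(abs(y)<60)
    hp=b&(h>60)&(h<65)&(x>45)&(x<120)
    edge('hump x',hp,0);edge('hump y',hp,1)
    lp=(h>58)&(h<64)&(y>28)&(y<60)&(x>-60)&(x<30)
    edge('lip x',lp,0);edge('lip y',lp,1);edge('lip z',lp,2)
    pk=(K.max(1)<90)&(h>44)&(h<52)&(abs(y)<45)&(x<40)&(x>-120)
    edge('pack x',pk,0);edge('pack y',pk,1);edge('pack z',pk,2)
    sp=(h>44)&(h<53)&(x>25)&(x<52)&(y<-30)&(y>-60); edge('-ywall y',sp,1)
    sp=(h>44)&(h<53)&(x>25)&(x<52)&(y>30)&(y<60); edge('+ywall y',sp,1)
    cv=(h>70)&(y<-30)&(y>-130)&(x>-80)&(x<40)
    edge('cov x',cv,0)
    Q=X[cv]; A=np.c_[Q[:,1],Q[:,2]]; 
    print('far',A[A[:,1].argmax()],A[A[:,0].argmin()])
    # lines through hinge angle
    an=np.degrees(np.arctan2(A[:,1]-52.5,A[:,0]+44)); print('ang',np.percentile(an,[5,25,50,75,95]).round(1), 'r',np.percentile(np.hypot(A[:,1]-52.5,A[:,0]+44),[1,50,99]).round(1))
    co=np.polyfit(A[:,0],A[:,1],1); print('slope ang',180+np.degrees(np.arctan(co[0])), 'at y=-44',np.polyval(co,-44))
```

```text
scene hump x 314 p1,p50,p99 [ 56.7  59.8  85.6 107.9 108.6]
scene hump y 314 p1,p50,p99 [-54.1 -53.5  -1.1  53.3  54. ]
scene lip x 86 p1,p50,p99 [-55.9 -55.  -14.2  23.   23.7]
scene lip y 86 p1,p50,p99 [35.  35.1 44.9 55.4 55.4]
scene lip z 86 p1,p50,p99 [58.  58.2 60.6 62.9 63.4]
scene pack x 435 p1,p50,p99 [-96.7 -92.6 -35.8  18.7  29.8]
scene pack y 435 p1,p50,p99 [-34.7 -32.2   2.9  42.6  44.1]
scene pack z 435 p1,p50,p99 [44.1 44.4 47.9 51.1 51.7]
scene -ywall y 19 p1,p50,p99 [-53.7 -53.6 -49.  -38.3 -37.7]
scene +ywall y 19 p1,p50,p99 [40.1 40.2 49.2 55.1 55.2]
scene cov x 189 p1,p50,p99 [-73.5 -72.  -29.4  22.9  25.1]
far [-97.32931118 104.52382638] [-99.74276302 103.66692744]
ang [114.5 130.9 134.9 136.2 145.9] r [22.1 48.5 74.5]
slope ang 150.80200516454352 at y=-44 68.01086732155292
side hump x 259 p1,p50,p99 [ 53.2  53.9  80.2 107.4 108.3]
side hump y 259 p1,p50,p99 [-52.7 -50.7  -3.6  56.5  59.3]
side lip x 76 p1,p50,p99 [-53.4 -53.2 -15.   23.5  23.7]
side lip y 76 p1,p50,p99 [37.1 38.8 48.4 59.5 60. ]
side lip z 76 p1,p50,p99 [58.3 58.4 62.1 64.  64. ]
side pack x 493 p1,p50,p99 [-96.8 -96.5 -40.9  23.5  39. ]
side pack y 493 p1,p50,p99 [-33.1 -31.1   5.2  44.4  44.9]
side pack z 493 p1,p50,p99 [44.  45.  49.8 52.  52. ]
side -ywall y 37 p1,p50,p99 [-51.7 -51.6 -43.2 -34.8 -34.6]
side +ywall y 31 p1,p50,p99 [40.1 41.  48.5 58.8 58.8]
side cov x 213 p1,p50,p99 [-67.9 -67.8 -24.   22.7  23.7]
far [-95.31999499 108.79522978] [-96.93379211 107.64277969]
ang [115.9 127.3 131.6 134.2 142.6] r [20.8 53.9 76.4]
slope ang 148.67707242207302 at y=-44 69.54182430370034
```

```bash
cat >> h.py <<'E'
YAW=np.deg2rad(-14.36);O=np.array([.5653,-.0341,0]);RC=Rn.from_euler('z',YAW).as_matrix()
# tool x=cradle x, tool y=down, tool z=cradle y
RT=RC@np.array([[1,0,0],[0,0,1],[0,-1,0.]])
def c2w(p): return O+RC@(np.array(p)/1000)
def w2c(p): return (RC.T@(np.array(p)-O))*1000
def st():
    from workcell import monitor
    s=monitor.get_state();R=Rtool(s['orientation']);p=w2c(s['tcp_pos'])
    print('t',round(s['clock'],2),'cradle tcp',p.round(1),'tip z',round(p[2]-22,1),'rotvec err deg',np.degrees(Rn.from_matrix(R.T@RT).as_rotvec()).round(1),'Fc',(RC.T@s['wrist_force']).round(1),'gap',round(s['finger_gap'],4),'j',np.round(s['joint_pos'],2))
    return s,p,R
def rows(tgt,smax=58,amax=10):
    s,p,R=st(); rv=Rn.from_matrix(R.T@RT).as_rotvec(); d=np.array(tgt)-p
    n=int(max(np.ceil(np.linalg.norm(d)/smax),np.ceil(np.degrees(np.linalg.norm(rv))/amax),1))
    for i in range(n):
        Ri=R@Rn.from_rotvec(rv*i/n).as_matrix()
        print(np.round(Ri.T@RC@d/n,1),np.degrees(rv/n).round(1))
E
python3 - <<'E'
from h import *
rows([-125,0,150])
z=np.load('pics/wrist0.npz'); from workcell import monitor
s=monitor.get_state();R=Rtool(s['orientation']);print('cam in tool mm',(R.T@(-z['R'].T@z['t']-s['tcp_pos'])*1000).round(), (R.T@z['R'].T).round(2))
E
```

```text
t 0.15 cradle tcp [-432.3  454.   221.1] tip z 199.1 rotvec err deg [ 0.  77.6 -0.1] Fc [ 1.8 -0.4  0.3] gap 0.0855 j [ 0.96  0.31  0.05  1.3  -0.    1.43]
[-37.7   7.2 -39.8] [ 0.   7.8 -0. ]
[-32.    7.1 -44.5] [ 0.   7.8 -0. ]
[-25.7   7.1 -48.4] [ 0.   7.8 -0. ]
[-18.9   7.1 -51.4] [ 0.   7.8 -0. ]
[-11.8   7.1 -53.5] [ 0.   7.8 -0. ]
[ -4.5   7.1 -54.6] [ 0.   7.8 -0. ]
[  2.9   7.1 -54.7] [ 0.   7.8 -0. ]
[ 10.3   7.1 -53.8] [ 0.   7.8 -0. ]
[ 17.5   7.1 -52. ] [ 0.   7.8 -0. ]
[ 24.3   7.1 -49.1] [ 0.   7.8 -0. ]
cam in tool mm [   0. -151.   81.] [[ 1.    0.   -0.  ]
 [ 0.   -0.31  0.95]
 [ 0.   -0.95 -0.31]]
```

drive_tool:
  plan: "-1 -38 7 -40 0 7.8 0; -1 -32 7 -44.5 0 7.8 0; -1 -26 7 -48 0 7.8 0; -1 -19 7 -51 0 7.8 0; -1 -12 7 -53.5 0 7.8 0; -1 -4.5 7 -54.5 0 7.8 0; -1 3 7 -54.5 0 7.8 0; -1 10 7 -54 0 7.8 0"
  grip_force: 60

```text
clock: 1.15
tcp_pos: [0.4021, 0.0895, 0.1621]
orientation: [-0.707, 0.707, -0.004, 0.005]
wrist_force: [1.6, -0.7, 0.1]
finger_gap: -0.0001
```

```bash
python3 -c "
from h import *
rows([-125,0,130])"
```

```text
t 1.15 cradle tcp [-188.8   79.3  162.1] tip z 140.1 rotvec err deg [ 0.  13.6  0.1] Fc [ 1.7 -0.3  0.1] gap -0.0001 j [ 0.02  0.03 -0.45  1.09 -0.    1.61]
[ 21.6  16.1 -46. ] [0.  6.8 0. ]
[ 26.9  16.1 -43.1] [0.  6.8 0. ]
```

drive_tool:
  plan: "-1 22 16 -46 0 6.8 0; -1 27 16 -43 0 6.8 0; -1 0 0 0 0 0 0"

```text
clock: 1.52
tcp_pos: [0.4461, -0.0096, 0.1291]
orientation: [-0.701, 0.701, -0.093, 0.094]
wrist_force: [-0.5, 0.2, -0.1]
finger_gap: -0.0003
```

```bash
python3 -c "
from h import *
rows([-125,0,47],30)
grab('wrist','wr1');grab('side','sd1')"
```

```text
t 1.52 cradle tcp [-121.5   -5.8  129.1] tip z 107.1 rotvec err deg [ 0.  -0.8  0.2] Fc [-0.5  0.1 -0.1] gap -0.0003 j [-0.2   0.12 -0.44  1.01 -0.    1.63]
[-1.3 27.4  1.9] [ 0.  -0.3  0.1]
[-1.2 27.4  1.9] [ 0.  -0.3  0.1]
[-1.2 27.4  1.9] [ 0.  -0.3  0.1]
```

View pics/wr1.png

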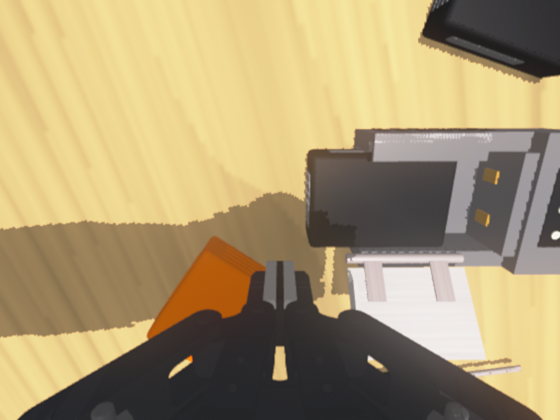

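View pics/sd1.png

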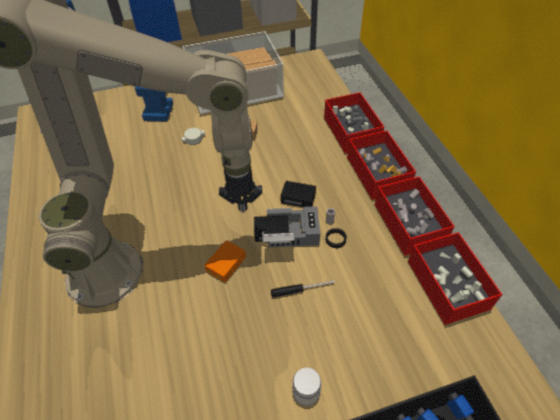

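Run:
```python
from h import *
z=np.load('pics/wr1.npz');C=(cloud(z)-O)@RC*1000;C[z['d']==0]=1e4
X=C.reshape(-1,3);K=z['p'].reshape(-1,3).astype(int);x,y,h=X.T
def e(nm,m,ax): print(nm,m.sum(),np.round(np.percentile(X[m][:,ax],[0.5,5,50,95,99.5]),1))
pk=(h>44)&(h<52)&(K.max(1)<90)&(y>-36)&(y<36)&(x<25); e('pk x',pk,0);e('pk y',pk,1);e('pk z',pk,2)
lp=(h>58)&(h<64)&(y>30)&(y<62)&(x<30)&(x>-80);e('lip x',lp,0);e('lip y',lp,1);e('lip z',lp,2)
w=(h>44)&(h<52)&(x>30)&(x<50)&(abs(y)<60); e('+wall',w&(y>0),1); e('-wall',w&(y<0),1)
hp=(h>54)&(h<60)&(x>45)&(x<60)&(abs(y)<30);e('stop top x',hp,0);e('z',hp,2)
hp=(h>60)&(h<66)&(x>45)&(abs(y)<60);e('hump x',hp,0);e('y',hp,1);e('z',hp,2)
# cover inner face edge pixels
cv=(h>60)&(y<-48)&(y>-120)&(x>-70)&(x<30)&(K.min(1)>150); e('cov y',cv,1); e('cov z',cv,2); e('cov x',cv,0)
A=X[cv]; m=abs(A[:,0]+20)<40;co=np.polyfit(A[m,1],A[m,2],1);print('angle',180+np.degrees(np.arctan(co[0])))
bx=(h>3)&(h<13)&(abs(y)<30)&(x<52)&(x>20);e('floor z',bx,2)
tb=(abs(h)<8)&(x<-130);e('table',tb,2)
# yaw check: pack outer edge line & hump front
for (nm,m) in dict(hump=hp,pack=pk).items():
    print(nm,cv2.minAreaRect(X[m][:,:2].astype(np.float32)))
```

```text
pk x 10341 [-97.2 -91.4 -39.    5.    9.6]
pk y 10341 [-30.6 -26.9   2.1  31.5  35.6]
pk z 10341 [45.2 46.3 47.5 48.5 49.1]
lip x 3274 [-55.6 -52.2 -16.3  20.4  24. ]
lip y 3274 [40.2 41.1 49.9 58.4 59.3]
lip z 3274 [58.2 58.8 60.  61.1 61.7]
+wall 481 [44.5 45.2 51.8 58.1 58.3]
-wall 425 [-49.7 -48.8 -41.7 -35.4 -35.1]
stop top x 1095 [50.6 51.3 54.6 59.5 59.9]
z 1095 [54.1 54.7 57.3 58.5 59.2]
hump x 4187 [60.8 61.9 71.7 88.9 94.8]
y 4187 [-49.5 -46.   -7.4  48.   57.3]
z 4187 [60.1 60.5 61.7 63.1 63.9]
cov y 7814 [-93.3 -89.5 -67.4 -49.9 -48.2]
cov z 7814 [ 62.1  64.4  79.8  98.8 102. ]
cov x 7814 [-68.  -56.8 -11.3  19.6  22.8]
angle 139.39586583252122
floor z 1515 [ 5.9  6.4  7.6 10.5 12.8]
table 89000 [-2.4 -1.7 -0.6  0.6  1.3]
hump ((78.72980499267578, 3.9729576110839844), (37.48792266845703, 108.54301452636719), 0.1534833163022995)
pack ((-43.534881591796875, 2.3514366149902344), (67.40143585205078, 109.13786315917969), 89.8555908203125)
```

```bash
cat >> h.py <<'E'
O=O+RC@np.array([-.0003,.003,0])
E
python3 -c "
from h import *
rows([-125,0,47],28)"
```

```text
t 1.62 cradle tcp [-122.9   -6.7  129.8] tip z 107.8 rotvec err deg [-0.  -0.6  0.1] Fc [-0.7 -0.1 -0.5] gap 0.0004 j [-0.2   0.11 -0.44  1.01  0.    1.63]
[-0.8 27.6  2.2] [-0.  -0.2  0. ]
[-0.7 27.6  2.2] [-0.  -0.2  0. ]
[-0.7 27.6  2.2] [-0.  -0.2  0. ]
```

Descend, then push about 25 mm in small rows.

drive_tool:
  plan: "-1 -1 28 3 0 -0.3 0; -1 -1 28 2 0 -0.3 0; -1 -1 27 2 0 0 0; -1 0 0 0 0 0 0; -1 9 0 0 0 0 0; -1 9 0 0 0 0 0; -1 9 0 0 0 0 0; -1 9 0 0 0 0 0"

```text
clock: 2.62
tcp_pos: [0.4831, -0.0024, 0.0514]
orientation: [0.702, -0.702, 0.079, -0.087]
wrist_force: [0.1, 0.2, 0.1]
finger_gap: 0.0
```

```bash
python3 -c "
from h import *
st()"
```

```text
t 2.62 cradle tcp [-87.2   7.4  51.4] tip z 29.4 rotvec err deg [-0.1  0.9  0.6] Fc [0.1 0.2 0.1] gap 0.0 j [-0.17  0.25 -0.48  0.82  0.    1.63]
```

```bash
python3 -c "
from h import *
grab('wrist','wr2')"
```

```text
(no output)
```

View pics/wr2.png

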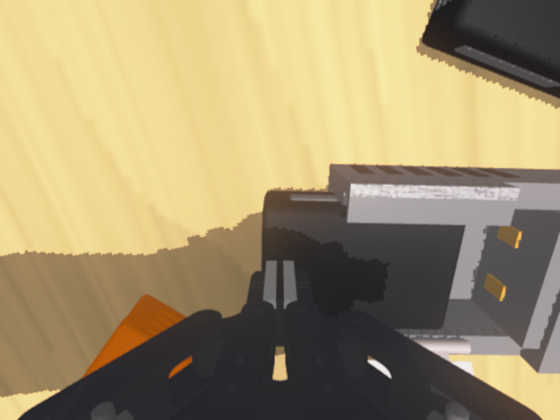

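Run:
```python
from h import *
from workcell import env
print(env.finger_overhang)
z=np.load('pics/wr2.npz');C=(cloud(z)-O)@RC*1000
for r,c in [(262,270),(262,290),(270,272),(290,270),(300,290),(230,300),(230,270),(250,262),(250,268),(200,265),(200,275),(300,258),(330,250),(258,280)]: print(r,c,C[r,c].round(1),z['d'][r,c].round(3),z['p'][r,c])
n=grab('side','sd2');im=n['p'][160:280,190:370,::-1];cv2.imwrite('pics/sd2c.png',cv2.resize(im,None,fx=4,fy=4,interpolation=2))
n=grab('scene','sc2');im=n['p'][150:280,180:370,::-1];cv2.imwrite('pics/sc2c.png',cv2.resize(im,None,fx=4,fy=4,interpolation=2))
st()
```

```text
0.022
262 270 [-92.4  18.7  65.7] 0.152 [115 111 109]
262 290 [-82.7  18.6  65.2] 0.153 [112 110 109]
270 272 [-91.3  19.4  74.9] 0.143 [114 111 110]
290 270 [-92.   18.6  90.5] 0.129 [112 110 109]
300 290 [-84.1  18.8  97.9] 0.122 [121 120 119]
230 300 [-77.   28.7  48.1] 0.166 [73 65 61]
230 270 [-92.8  28.2  47.1] 0.167 [73 59 48]
250 262 [-97.2  14.9  43.5] 0.174 [73 65 59]
250 268 [-93.8  16.9  47.9] 0.169 [60 51 43]
200 265 [-96.   39.7  29.6] 0.18 [94 73 53]
200 275 [-90.3  40.9  33.6] 0.176 [93 72 53]
300 258 [-96.4  19.3  98.8] 0.12 [51 47 47]
330 250 [-98.1  19.5 116.5] 0.103 [45 43 45]
258 280 [-87.2  11.7  46.8] 0.172 [51 46 42]
t 2.77 cradle tcp [-87.8   7.2  50.9] tip z 28.9 rotvec err deg [-0.1  0.8  0.6] Fc [-0.3 -0.5 -0.2] gap 0.0 j [-0.17  0.25 -0.48  0.82  0.    1.63]
```

View pics/sd2c.png

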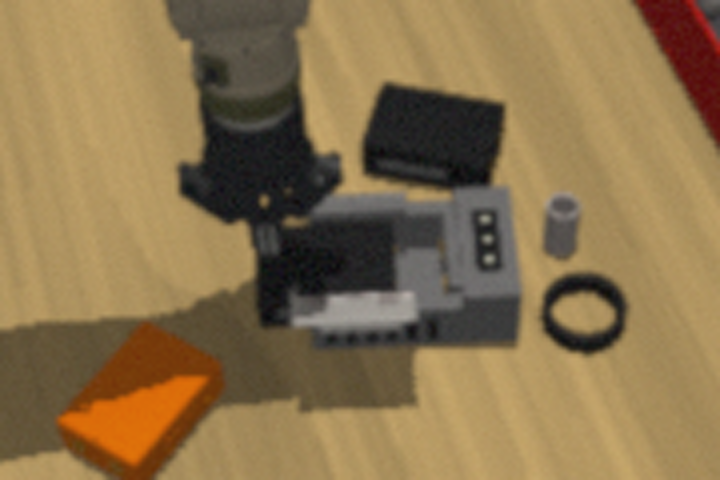

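View pics/sc2c.png

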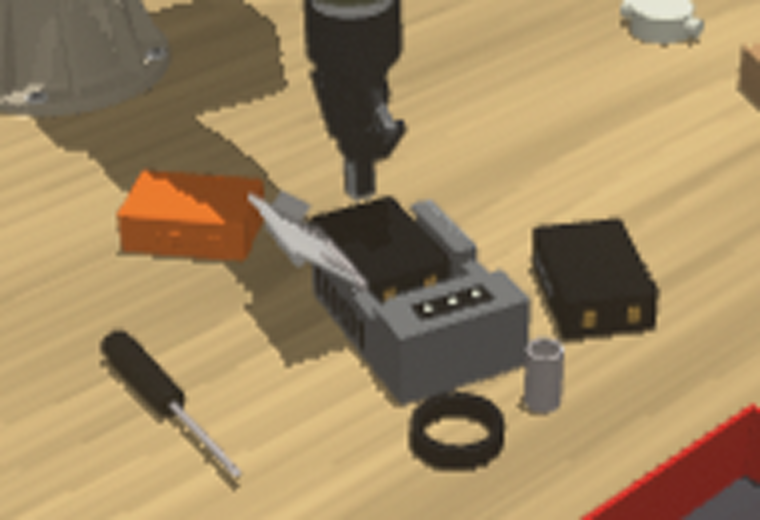

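Run:
```python
from h import *
for n,p in (('sc2',(180,150)),('sd2',(190,160))):
    z=np.load(f'pics/{n}.npz')
    for h in (29,46,64): print(n,h,[(np.array(proj(z,c2w([-87.5,yy,h])))-p)*4 for yy in (-4,7,18)])
    C=(cloud(z)-O)@RC*1000
    m=(abs(C[...,0]+87)<16)&(abs(C[...,1]-7)<14)&(C[...,2]>52)&(C[...,2]<120)
    print(np.percentile(C[m][:,2],[0,2,5,20]),np.argwhere(m).max(0))
z=np.load('pics/wr1.npz');C=(cloud(z)-O)@RC*1000
print(C[262,270],C[264,290])
```

```text
sc2 29 [array([350.34450953, 229.7859507 ]), array([362.24135156, 226.40468151]), array([374.06619771, 223.04387469])]
sc2 46 [array([349.698003  , 212.50288029]), array([361.67982813, 209.15083966]), array([373.5886387 , 205.81922562])]
sc2 64 [array([349.00352959, 193.93751013]), array([361.07666962, 190.61768317]), array([373.07569275, 187.31823661])]
[60.37259907 62.43881116 63.37203334 72.46098097] [199 273]
sd2 29 [array([268.39667891, 281.96348396]), array([268.11407436, 270.86794135]), array([267.83420672, 259.87985426])]
sd2 46 [array([267.05134608, 269.12710473]), array([266.7727112 , 257.99104768]), array([266.49679985, 246.96384016])]
sd2 64 [array([265.59909316, 255.2705565 ]), array([265.32488084, 244.09208418]), array([265.05337543, 233.02396117])]
[52.09822149 52.69714735 53.56367619 75.55617088] [226 261]
[-126.00920494    2.72307142  143.40373229] [-116.38382642    2.21259205  144.79094807]
```

```bash
sed -i "s/round(p\[2\]-22,1)/round(p[2]+12,1)/" h.py; python3 -c "
from h import *
rows([-125,2,51],40)"
```

```text
t 2.77 cradle tcp [-87.8   7.2  50.9] tip z 62.9 rotvec err deg [-0.1  0.8  0.6] Fc [-0.3 -0.5 -0.2] gap 0.0 j [-0.17  0.25 -0.48  0.82  0.    1.63]
[-37.3  -0.5  -4.7] [-0.1  0.8  0.6]
```

drive_tool:
  plan: "-1 -38 0 -5 0 0.8 0.6; -1 -1 20 -1 0 0 0; -1 0 20 0 0 0 0; -1 0 1 0 0 0 0; -1 0 0 0 0 0 0"

```text
clock: 3.4
tcp_pos: [0.4407, 0.0011, 0.009]
orientation: [0.702, -0.701, 0.089, -0.088]
wrist_force: [0.0, -0.7, -0.9]
finger_gap: 0.0
```

```bash
python3 -c "
from h import *
rows([-125,2,10],40);grab('wrist','wr3')"
```

```text
t 3.4 cradle tcp [-129.2    0.2    9. ] tip z 21.0 rotvec err deg [-0.1 -0.  -0.2] Fc [ 0.2 -0.7 -0.9] gap 0.0 j [-0.18  0.25 -0.62  0.71  0.    1.64]
[ 4.2 -1.   1.9] [-0.1 -0.  -0.2]
```

View pics/wr3.png

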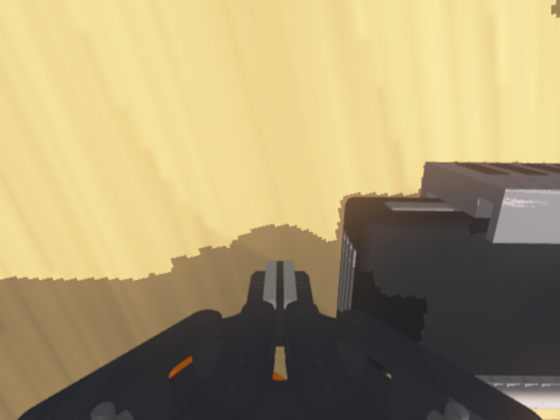

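drive_tool:
  plan: "-1 10 0 0.5 0 0 0; -1 10 0 0 0 0 0; -1 10 0 0 0 0 0; -1 8 0 0 0 0 0; -1 0 0 0 0 0 0"

```text
clock: 4.08
tcp_pos: [0.4806, -0.0086, 0.01]
orientation: [0.702, -0.701, 0.089, -0.088]
wrist_force: [-0.8, 0.5, 0.6]
finger_gap: -0.0002
```

```bash
python3 -c "
from h import *
rows([-75,1,10],10)"
```

```text
t 4.08 cradle tcp [-88.1   0.7  10. ] tip z 22.0 rotvec err deg [-0.1 -0.  -0.2] Fc [-0.9  0.3  0.6] gap -0.0002 j [-0.19  0.31 -0.52  0.74  0.    1.64]
[ 6.5 -0.   0.1] [-0.1 -0.  -0.1]
[6.5 0.  0.1] [-0.1 -0.  -0.1]
```

drive_tool:
  plan: "-1 8 0 0 0 0 0; -1 5 0 0 0 0 0; -1 2 0 0 0 0 0"

```text
clock: 4.45
tcp_pos: [0.4944, -0.0121, 0.0096]
orientation: [0.703, -0.701, 0.09, -0.087]
wrist_force: [-4.1, 1.0, 2.9]
finger_gap: -0.0001
```

Run:
```python
from h import *
st();n=grab('wrist','wr4')
X=(cloud(n)-O)@RC*1000
K=n['p'].astype(int);m=(X[...,2]>45)&(X[...,2]<52)&(K.max(2)<110)&(X[...,1]>20)&(X[...,1]<35)&(X[...,0]<20)
print(np.percentile(X[m][:,0],[.5,2,50]))
```

```text
t 4.45 cradle tcp [-73.9   0.7   9.6] tip z 21.6 rotvec err deg [-0.1 -0.  -0.3] Fc [-4.2 -0.1  2.9] gap -0.0001 j [-0.19  0.34 -0.49  0.75  0.    1.63]
[-59.44595701 -58.56741044 -21.44992722]
```

View pics/wr4.png

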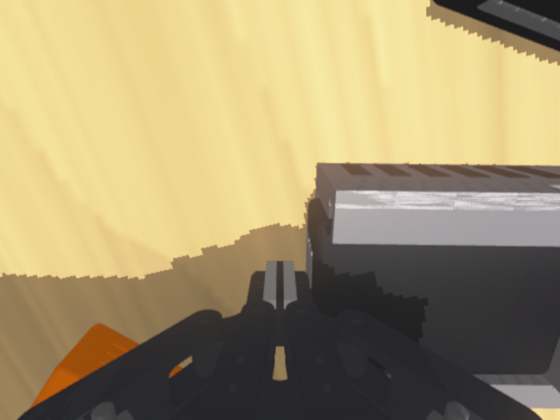

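drive_tool:
  plan: "-1 3 0 0 0 0 0; -1 3 0 0 0 0 0; -1 3 0 0 0 0 0"

```text
clock: 4.88
tcp_pos: [0.4958, -0.0124, 0.0086]
orientation: [0.703, -0.7, 0.095, -0.082]
wrist_force: [-10.9, 2.9, 7.4]
finger_gap: -0.0
```

Run:
```python
from h import *
st()
```

```text
t 4.88 cradle tcp [-72.4   0.8   8.6] tip z 20.6 rotvec err deg [-0.1  0.  -1.1] Fc [-11.3   0.1   7.4] gap -0.0 j [-0.19  0.35 -0.47  0.77  0.    1.63]
```

drive_tool:
  plan: "-1 6 0 0 0 0 0.5; -1 6 0 0 0 0 0.5; -1 6 0 0 0 0 0"

```text
clock: 5.25
tcp_pos: [0.4937, -0.0118, 0.0059]
orientation: [0.705, -0.698, 0.113, -0.062]
wrist_force: [-16.8, 3.8, 11.9]
finger_gap: -0.0001
```

Run:
```python
from h import *
st();n=grab('wrist','wr5')
X=(cloud(n)-O)@RC*1000
K=n['p'].astype(int);m=(X[...,2]>45)&(X[...,2]<52)&(K.max(2)<110)&(X[...,1]>20)&(X[...,1]<35)&(X[...,0]<20)
print(np.percentile(X[m][:,0],[.5,2,50]))
```

```text
t 5.25 cradle tcp [-74.6   0.9   5.9] tip z 17.9 rotvec err deg [-0.1  0.1 -4.1] Fc [-17.2  -0.5  11.9] gap -0.0001 j [-0.19  0.39 -0.42  0.83  0.01  1.63]
[-57.28710752 -56.34665166 -18.62037464]
```

drive_tool:
  plan: "-1 -15 0 0 0 0 -3; -1 0 0 0 0 0 -1; -1 0 -45 0 0 0 0; -1 0 -50 0 0 0 0; -1 0 -45 0 0 0 0"

```text
clock: 5.92
tcp_pos: [0.4821, -0.0092, 0.1486]
orientation: [0.702, -0.701, 0.087, -0.089]
wrist_force: [0.4, -0.5, -0.8]
finger_gap: 0.0001
```

Run:
```python
from h import *
rows([-21,-124,150])
```

```text
t 5.92 cradle tcp [-86.5   0.5 148.6] tip z 160.6 rotvec err deg [-0.1  0.1  0.1] Fc [ 0.5 -0.4 -0.8] gap 0.0001 j [-0.19  0.17 -0.32  1.07  0.    1.63]
[ 21.8  -0.5 -41.5] [-0.  0.  0.]
[ 21.8  -0.5 -41.5] [-0.  0.  0.]
[ 21.8  -0.5 -41.5] [-0.  0.  0.]
```

drive_tool:
  plan: "-1 22 0 -42 0 0 0; -1 22 0 -42 0 0 0; -1 22 0 -42 0 0 0; -1 0 0 0 0 0 0"

```text
clock: 6.42
tcp_pos: [0.5279, -0.1555, 0.1581]
orientation: [-0.7, 0.703, -0.077, 0.097]
wrist_force: [0.5, 0.9, 0.2]
finger_gap: 0.0002
```

Run:
```python
from h import *
rows([-21,-124,80],40)
n=grab('wrist','wr6'); X=(cloud(n)-O)@RC*1000
K=n['p'].astype(int);m=(X[...,2]>62)&(X[...,2]<125)&(X[...,1]<-47)&(X[...,1]>-110)&(abs(X[...,0]+20)<50)&(K.min(2)>130)
A=X[m]; print(len(A),np.percentile(A[:,1],[1,50]),np.percentile(A[:,2],[50,99]),np.degrees(np.arctan2(A[:,2]-52.5,A[:,1]+44)).mean())
m=(X[...,2]>45)&(X[...,2]<52)&(K.max(2)<110)&(abs(X[...,1])<20)&(X[...,0]<20)&(X[...,0]>-100)
print(np.percentile(X[m][:,0],[.5,2,50]))
```

```text
t 6.42 cradle tcp [  -5.9 -129.9  158.1] tip z 170.1 rotvec err deg [0.1 0.2 1.6] Fc [0.2 1.  0.2] gap 0.0002 j [-0.43  0.27 -0.17  1.1   0.    1.38]
[-8.6 38.8  3. ] [0.  0.1 0.8]
[-8.1 38.9  3. ] [0.  0.1 0.8]
9774 [-97.60797477 -75.5604876 ] [ 84.6666083  102.19079305] 133.48107315545658
[-56.86753086 -55.62303564 -18.83769232]
```

View pics/wr6.png

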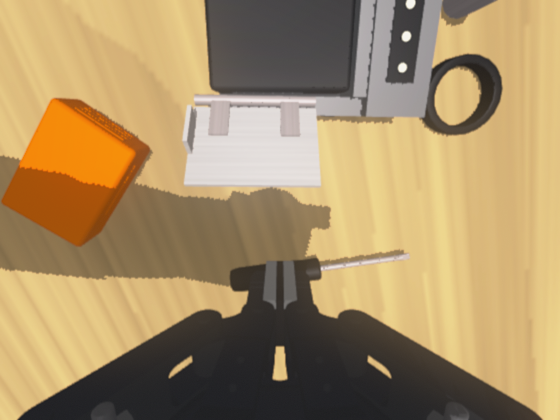

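drive_tool:
  plan: "-1 -8.5 39 3 0 0 0.8; -1 -7 39 2 0 0 0.8; -1 0 0 0 0 0 0"

```text
clock: 6.85
tcp_pos: [0.5172, -0.1448, 0.0797]
orientation: [-0.701, 0.702, -0.085, 0.087]
wrist_force: [0.1, -0.4, -0.0]
finger_gap: -0.0001
```

Run:
```python
from h import *
rows([-21,-60,82],20)
```

```text
t 6.85 cradle tcp [ -18.8 -122.1   79.7] tip z 91.7 rotvec err deg [0.1 0.4 0.2] Fc [ 0.2 -0.3 -0. ] gap -0.0001 j [-0.42  0.32 -0.3   0.94 -0.    1.39]
[-0.4 -0.6 15.5] [0.  0.1 0. ]
[-0.5 -0.6 15.5] [0.  0.1 0. ]
[-0.5 -0.6 15.5] [0.  0.1 0. ]
[-0.5 -0.6 15.5] [0.  0.1 0. ]
```

drive_tool:
  plan: "-1 0 -0.5 12 0 0 0; -1 0 0 12 0 0 0; -1 0 0 12 0 0 0; -1 0 0 10 0 0 0; -1 0 0 8 0 0 0; -1 0 0 0 0 0 0"

```text
clock: 7.6
tcp_pos: [0.5372, -0.0946, 0.0919]
orientation: [-0.695, 0.708, -0.079, 0.093]
wrist_force: [-1.3, -0.9, -1.2]
finger_gap: 0.0002
```

```bash
cat >> h.py <<'E'
def look(name):
    st();n=grab('wrist',name)
    for k,(a,b,c,d) in dict(side=(190,340,170,270),scene=(220,370,170,260)).items():
        m=grab(k,name+k); cv2.imwrite(f'pics/{name}{k}c.png',cv2.resize(m['p'][c:d,a:b,::-1],None,fx=5,fy=5,interpolation=2))
    return n
E
python3 - <<'E'
from h import *
look('f1')
E
```

```text
t 7.6 cradle tcp [-11.9 -68.6  91.9] tip z 103.9 rotvec err deg [0.9 0.4 1.2] Fc [-1.1 -1.2 -1.2] gap 0.0002 j [-0.31  0.31 -0.28  0.95 -0.01  1.5 ]
```

View pics/f1.png

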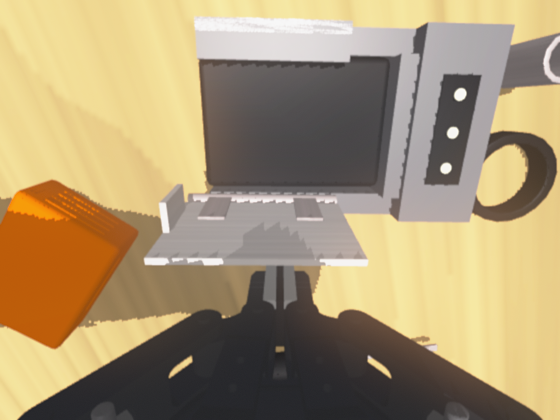

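View pics/f1scenec.png

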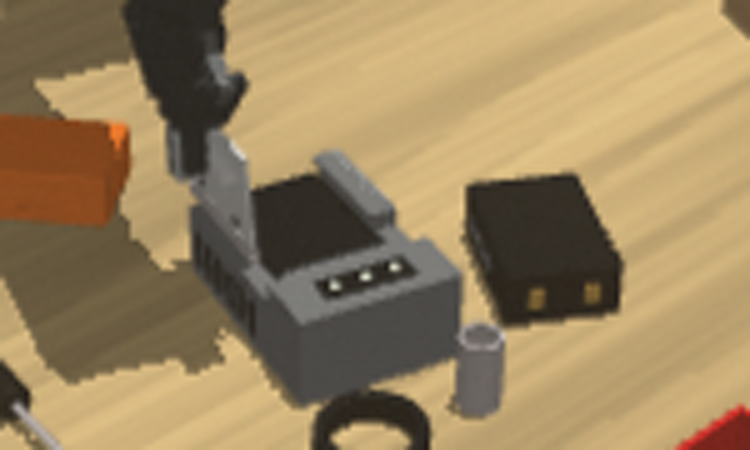

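drive_tool:
  plan: "-1 -3 6 0 0 0 0.6; -1 -2 6 4 0 0 0.6; -1 0 2 8 0 0 0; -1 0 2 8 0 0 0; -1 0 2 8 0 0 0; -1 0 0 0 0 0 0"

```text
clock: 8.5
tcp_pos: [0.5392, -0.0657, 0.0706]
orientation: [-0.696, 0.707, -0.088, 0.085]
wrist_force: [-0.2, -1.9, 0.2]
finger_gap: -0.0002
```

Run:
```python
from h import *
look('f2')
```

```text
t 8.5 cradle tcp [-17.2 -40.1  70.6] tip z 82.6 rotvec err deg [ 0.9  0.3 -0.1] Fc [ 0.3 -1.9  0.2] gap -0.0002 j [-0.26  0.35 -0.29  0.93 -0.02  1.56]
```

View pics/f2.png

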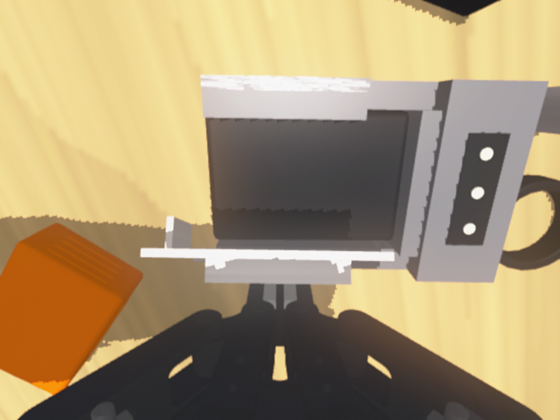

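View pics/f2scenec.png

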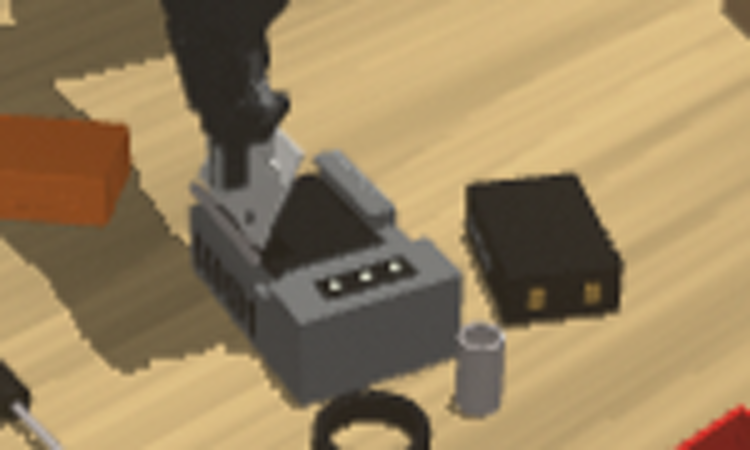

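drive_tool:
  plan: "-1 0 3 6 0.4 0 0; -1 0 4.5 4 0.4 0 0; -1 0 4.5 3.5 0 0 0; -1 0 0 0 0 0 0"

```text
clock: 9.15
tcp_pos: [0.5429, -0.0532, 0.0593]
orientation: [-0.702, 0.702, -0.088, 0.087]
wrist_force: [0.7, -2.2, 1.6]
finger_gap: 0.0001
```

Run:
```python
from h import *
st();grab('wrist','f3')
```

```text
t 9.15 cradle tcp [-16.7 -27.1  59.3] tip z 71.3 rotvec err deg [ 0.   0.2 -0. ] Fc [ 1.2 -1.9  1.6] gap 0.0001 j [-0.24  0.36 -0.3   0.91 -0.    1.57]
```

View pics/f3.png

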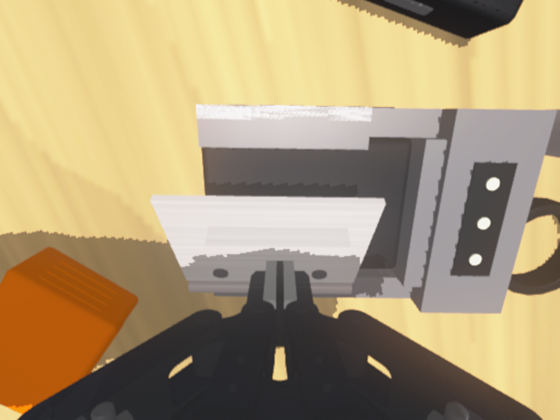

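drive_tool:
  plan: "-1 0 5.5 3 0 0 0; -1 0 5.5 2 0 0 0; -1 0 5 1 0 0 0; -1 0 0 0 0 0 0"

```text
clock: 9.7
tcp_pos: [0.5443, -0.048, 0.0445]
orientation: [-0.701, 0.702, -0.088, 0.088]
wrist_force: [-1.1, -0.8, 3.4]
finger_gap: 0.0001
```

```bash
cat >> h.py <<'E'
def leaf(n):
    X=(cloud(n)-O)@RC*1000;K=n['p'].astype(int)
    m=(X[...,2]>53)&(X[...,2]<115)&(X[...,1]>-35)&(X[...,1]<48)&(X[...,0]>-62)&(X[...,0]<-50)&(K.min(2)>100)
    A=X[m]; 
    if len(A)<20: print('few',len(A));return
    y,z=A[:,1],A[:,2]; co=np.polyfit(y,z,1); print('leaf n',len(A),'ang',np.degrees(np.arctan(co[0])).round(1),'y range',np.percentile(y,[1,99]).round(1),'z',np.percentile(z,[1,50,99]).round(1),'edge r',np.percentile(np.hypot(y+44,z-54),[99]).round(1))
E
python3 - <<'E'
from h import *
st();n=grab('wrist','f4')
leaf(np.load('pics/f3.npz'));leaf(n)
E
```

```text
t 9.7 cradle tcp [-16.6 -21.6  44.5] tip z 56.5 rotvec err deg [0.1 0.1 0. ] Fc [-0.9 -1.   3.4] gap 0.0001 j [-0.23  0.38 -0.32  0.87 -0.    1.59]
leaf n 2427 ang 8.3 y range [-34.   47.2] z [58.3 79.3 92.8] edge r [91.5]
leaf n 2750 ang 3.1 y range [-32.   47.2] z [53.  53.7 60.8] edge r [91.4]
```

View pics/f4.png

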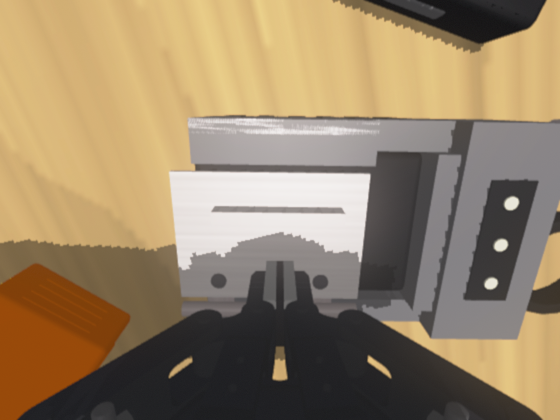

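drive_tool:
  plan: "-1 0 4 0 0 0 0; -1 0 4 0 0 0 0; -1 0 3 0 0 0 0"

```text
clock: 10.12
tcp_pos: [0.5447, -0.048, 0.044]
orientation: [-0.701, 0.703, -0.086, 0.09]
wrist_force: [-9.2, 1.2, 24.2]
finger_gap: -0.0002
```

Run:
```python
from h import *
st();n=grab('wrist','f5')
leaf(n)
X=(cloud(n)-O)@RC*1000
for c in (185,195,210,345,355):
  col=X[:,c]; K=n['p'][:,c]
  print(c,[(r,col[r].round(1).tolist()) for r in range(150,215,8)])
```

```text
t 10.12 cradle tcp [-16.2 -21.5  44. ] tip z 56.0 rotvec err deg [0.1 0.1 0.3] Fc [-9.2 -1.1 24.2] gap -0.0002 j [-0.23  0.37 -0.33  0.86 -0.    1.59]
leaf n 2075 ang 3.7 y range [-32.2  47.3] z [53.  53.5 60.8] edge r [91.4]
185 [(150, [-74.2, 36.4, 0.0]), (158, [-74.8, 31.4, -0.3]), (166, [-75.6, 26.3, -1.6]), (174, [-59.8, 32.0, 53.3]), (182, [-60.5, 28.0, 52.0]), (190, [-60.4, 24.6, 53.7]), (198, [-61.1, 20.4, 52.5]), (206, [-61.5, 16.4, 52.3]), (214, [-61.6, 12.7, 53.2])]
195 [(150, [-52.5, 43.6, 60.5]), (158, [-52.9, 40.2, 59.8]), (166, [-56.9, 34.4, 45.8]), (174, [-55.5, 31.8, 52.4]), (182, [-55.7, 28.1, 52.5]), (190, [-56.2, 24.2, 52.1]), (198, [-56.6, 20.2, 51.6]), (206, [-56.4, 16.8, 53.6]), (214, [-57.0, 12.6, 52.7])]
210 [(150, [-46.2, 43.6, 60.2]), (158, [-46.4, 40.3, 60.6]), (166, [-49.4, 34.6, 47.3]), (174, [-48.4, 32.0, 53.4]), (182, [-48.7, 28.2, 53.0]), (190, [-49.1, 24.3, 52.4]), (198, [-49.6, 20.1, 51.3]), (206, [-49.4, 16.8, 53.5]), (214, [-47.5, 16.1, 63.2])]
345 [(150, [11.1, 43.7, 59.9]), (158, [11.2, 40.4, 60.6]), (166, [11.6, 36.8, 59.8]), (174, [13.3, 32.0, 53.1]), (182, [13.5, 28.3, 53.3]), (190, [13.9, 24.3, 52.4]), (198, [14.1, 20.5, 52.7]), (206, [14.3, 16.8, 53.2]), (214, [14.8, 12.5, 52.4])]
355 [(150, [15.4, 43.7, 59.6]), (158, [15.7, 40.3, 59.6]), (166, [15.9, 36.9, 59.8]), (174, [18.2, 31.7, 51.6]), (182, [18.2, 28.3, 53.0]), (190, [18.7, 24.3, 52.1]), (198, [18.8, 20.6, 53.1]), (206, [19.1, 16.7, 53.1]), (214, [19.5, 12.6, 52.6])]
```

drive_tool:
  plan: "-1 0 1 7 0 0 0; -1 0 1 7 0 0 0; -1 0 1 5 0 0 0; -1 0 1 0 0 0 0"

```text
clock: 10.68
tcp_pos: [0.5498, -0.0303, 0.0442]
orientation: [-0.7, 0.703, -0.085, 0.091]
wrist_force: [-2.4, 0.4, 11.0]
finger_gap: -0.0002
```

Run:
```python
from h import *
st();n=grab('wrist','f6')
X=(cloud(n)-O)@RC*1000
for c in (205,345,):
  col=X[:,c]
  print(c,[(r,col[r].round(1).tolist()) for r in range(160,250,6)])
```

```text
t 10.68 cradle tcp [-15.6  -3.2  44.2] tip z 56.2 rotvec err deg [0.2 0.  0.5] Fc [-2.4 -0.2 11. ] gap -0.0002 j [-0.2   0.38 -0.32  0.86 -0.    1.62]
205 [(160, [-50.0, 56.5, 51.5]), (166, [-48.3, 55.3, 60.0]), (172, [-48.3, 52.8, 60.7]), (178, [-48.8, 49.9, 59.5]), (184, [-49.0, 47.2, 59.5]), (190, [-49.3, 44.4, 59.1]), (196, [-49.3, 41.8, 59.8]), (202, [-49.4, 39.1, 60.0]), (208, [-51.4, 34.1, 52.8]), (214, [-51.4, 31.3, 53.4]), (220, [-51.8, 28.0, 52.7]), (226, [-52.0, 25.0, 53.0]), (232, [-52.3, 21.8, 52.7]), (238, [-52.6, 18.5, 52.5]), (244, [-52.6, 15.7, 53.3])]
345 [(160, [14.9, 55.8, 46.9]), (166, [12.3, 55.1, 59.6]), (172, [12.5, 52.5, 59.3]), (178, [12.5, 50.0, 60.1]), (184, [12.6, 47.4, 60.6]), (190, [13.0, 44.4, 59.5]), (196, [13.0, 41.9, 60.5]), (202, [13.2, 39.2, 60.5]), (208, [15.3, 33.6, 51.8]), (214, [15.3, 31.0, 53.1]), (220, [15.6, 27.8, 52.6]), (226, [15.8, 24.6, 52.4]), (232, [15.9, 21.7, 52.9]), (238, [16.2, 18.3, 52.5]), (244, [16.3, 15.4, 53.2])]
```

View pics/f6.png

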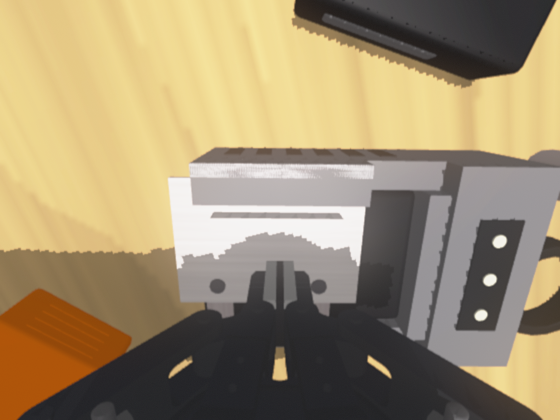

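Run:
```python
from h import *
for f in ('f5','f6'):
  n=np.load(f'pics/{f}.npz');X=(cloud(n)-O)@RC*1000;K=n['p'].astype(int)
  m=(X[...,0]>-66)&(X[...,0]<-58.5)&(X[...,2]>49)&(X[...,2]<57)&(K.min(2)>140)
  print(f,m.sum(),np.percentile(X[m][:,1],[1,50,99]))
  m=(X[...,0]>-50)&(X[...,0]<10)&(X[...,2]>61)&(X[...,2]<66)&(abs(X[...,1]-20)<15)
  print(' rib',m.sum(),np.percentile(X[m][:,1],[1,50,99]) if m.sum() else '')
```

```text
f5 1403 [-13.97723428  12.32852503  32.92047227]
 rib 1823 [10.50661942 14.00225393 17.03377986]
f6 1903 [-15.75664927  19.47436091  48.5850315 ]
 rib 1941 [ 7.98931787 29.35027265 32.68795496]
```

drive_tool:
  plan: "-1 0 0 2 0 0 0; -1 0 -6 0 0 0 0; -1 0 -30 0 0 0 0; -1 0 -50 0 0 0 0; -1 0 -40 0 0 0 0; -1 0 0 0 0 0 0"

```text
clock: 11.48
tcp_pos: [0.5479, -0.0259, 0.1723]
orientation: [-0.701, 0.702, -0.086, 0.09]
wrist_force: [0.2, 0.1, -0.0]
finger_gap: -0.0002
```

Run:
```python
from h import *
n=look('g1');X=(cloud(n)-O)@RC*1000;K=n['p'].astype(int)
m=(X[...,0]>-66)&(X[...,0]<-58.5)&(X[...,2]>49)&(X[...,2]<57)&(K.min(2)>140)
print(m.sum(),np.percentile(X[m],[1,50,99],axis=0))
m=(X[...,0]>-50)&(X[...,0]<10)&(X[...,2]>61)&(X[...,2]<68)&(abs(X[...,1]-25)<10)
print(' rib',m.sum(),np.percentile(X[m],[1,50,99],axis=0) if m.sum() else '')
m=(X[...,0]>-60)&(X[...,0]<20)&(abs(X[...,1])<15)&(X[...,2]<58)&(X[...,2]>48);co=np.polyfit(X[m][:,1],X[m][:,2],1);print('slope rad',co, X[m][:,2].mean())
```

```text
t 11.47 cradle tcp [-18.6   0.7 172.3] tip z 184.3 rotvec err deg [-0.   0.1  0.3] Fc [ 0.1  0.2 -0. ] gap -0.0002 j [-0.19  0.28 -0.13  1.16 -0.    1.63]
607 [[-65.93160041 -15.43732247  53.22209878]
 [-62.24395589  17.37279577  55.14495268]
 [-58.53948228  48.43749934  56.75047101]]
 rib 570 [[-47.00295072  25.67445969  61.46318128]
 [-18.00676992  29.16799654  65.43585805]
 [  9.44608015  32.06668853  66.93217428]]
slope rad [2.39907194e-02 5.47349594e+01] 54.74145997555064
```

View pics/g1.png

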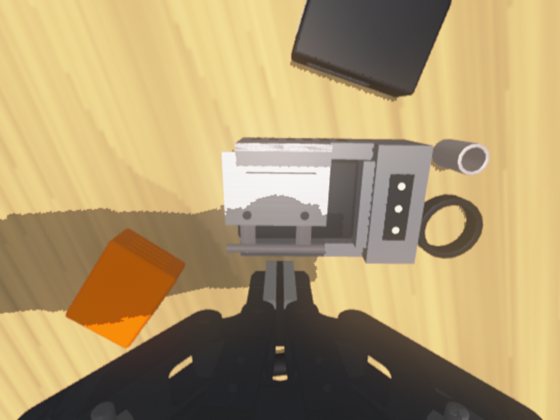

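View pics/g1scenec.png

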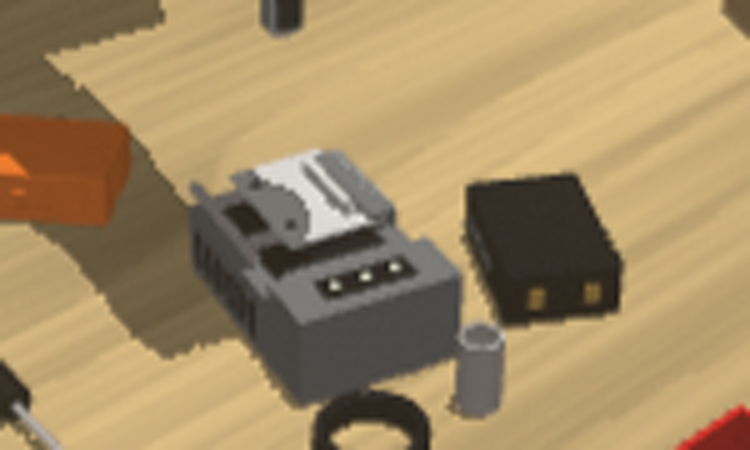

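```bash
python3 -c "
from workcell import job
print(job.hand_in())"
```

```text
the job is handed in; nothing more can be done
None
```

I pushed the pack home, folded the cover flat with the shut fingertips, slid its edge under the lip and handed the job in at about 11.6 s of the 53 s allowed. The hand-in reports no verdict.

**Last checks:**
- **Pack:** in the last view before the cover hid it, its outer end was at cradle x of about -57 mm (home is -57). The tool had stopped advancing against it at about 17 N. After folding, the leaf sat flat at normal height, so the keeper tab had cleared the pack's end.
- **Cover:** with the arm lifted clear, it stayed shut at about 0.024 rad. The leaf's edge and rib had moved about 15.5 of the 16 mm, so the edge is about 11 mm under the lip.
- **Bystanders:** none looked moved in the final pictures. I did not measure their positions.

**What disagreed:**
- **Fingertip height:** all three cameras put the shut fingertips about 12 mm behind the reported tool point, not the stated 22 mm ahead. My first push therefore passed over the pack without touching it. I corrected for this in every later move.
- **Camera positions:** the three cameras differed by 3–5 mm along the cradle's y axis, so I used a value in between.
- **Slide-out:** the leaf slid by friction under the pressing fingertip, before the finger reached the rib.

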